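# Ready the carving board for gluing the horns on a mask

### The arm

A 6-joint arm with a two-finger parallel gripper is mounted at the origin on the work surface. World frame = base frame: x ahead of the robot, y to its left, z up, the work surface at z = 0. Lengths are in m, angles in degrees, forces in N, time in s.
With the tool pointing down it reaches from about 0.325 to 0.75 m from the base axis. Payload 7.6 kg.
Tool frame: the origin (TCP) lies midway between the tips of the shut fingers; the grasp point (between the pads) lies 19 mm behind it (arm.grip_depth is the distance from the TCP to the grasp point, in m); z points along the fingers, y is the line along which they close (so a half turn about z gives the same grasp; the last joint's range is limited). The gripper opens to 85 mm and grips with 20 to 120 N. Pads are 22 mm wide; open, the fingers measure 114 mm over their backs; the gripper's body (76 mm by 85 mm) begins 54 mm behind the grasp point. The pads swing forward as they close: fully open they stand 13 mm farther back than shut.
Start: joints at [-72.038, 2.991, 80.254, -0, 96.75, -4.028], TCP at [0.197, -0.487, 0.231] pointing down, gripper open.
Joint ranges: [-166.34, 166.34], [-52.06, 124.39], [6.96, 135.62], [-60.46, 240.46], [14.63, 156.25], [-167.68, 167.68]. Speed limits (degrees/s): [147.25, 147.25, 172.46, 180, 180, 180].

### API

Orientations are given as [roll, pitch, yaw] about the fixed x, y, z axes, in that order (R = Rz(yaw) Ry(pitch) Rx(roll)).
In Python, from cell import arm, kin, readout, optics, job gives the robot as it stands. Calls block until the motion is done:
- arm.move_ptp(position, orientation): joint-space move of the TCP to a pose.
- arm.line_to(position, rot=None, feed=0.15, until_force=None): straight line of the TCP; rot=None keeps the orientation; feed is the mean speed in m/s. With until_force (N) it stops when the force on the tool has changed by that much, and returns True; else False.
- arm.move_j(angles): joint-space move.
- arm.gripper_to(opening, grasp_force=None): finger opening in m; grasp_force is the grip in N (None keeps the last); returns when the fingers have stopped.
- arm.wait(seconds).
- kin.solve_ik(position, orientation): joint angles nearest the present ones, or None.
- readout.sense(): the state.
- optics.read_camera(name): name is "scene" or "top" or "wrist"; returns the picture (420x560x3 uint8, red, green, blue); there is no depth.
- optics.get_calibration(name): a dict with "camera_matrix" (3x3 intrinsics, pixels), "k1" (the pictures are not rectified: a ray, as slopes to the right and down, at radius r is drawn at 1 + k1 r^2 times it, then the intrinsics apply), "pose" (4x4, takes a point from camera to world coordinates). Camera axes: x right, y down, z forward; pixel columns grow to the right and rows downward; lengths in m; the calibration is good to about 2 mm. A picture is of the moment at which its call begins: read the wrist's pose just before it. get_calibration takes no time and is no camera call; for the wrist camera it gives the pose at the moment of the call.
A pose or a line that the arm cannot do raises arm.Unreachable and nothing moves.
- job.finish_job(): hands the job in; it is judged then, once.
The state is a dict: "time": time; "qpos": joint angles; "dq": joint speeds; "joint_efforts": joint torques, N m; "position": TCP position; "orientation": TCP orientation; "wrist_force": force on the tool from outside, world axes, zero at the start; "ft_torque": the same for the moment, N m; "width": finger opening in m; "grasp_force": force on a finger pad.
Only numpy, scipy, OpenCV 4.12 (cv2) and the standard library are available. Lean on these libraries where they do the work, as an engineer would, in place of code of your own. Each camera call takes 0.05 s, during which the arm holds its last target. There are 200 camera calls.

### The job

Get the bench ready for gluing: first clear every wood offcut from the carving board into the scrap box, then lay the unfinished mask face up in the middle of the board with its chin towards the robot's side. Only then, because the glue must stay hot to the last moment, turn the warmer's dial off and after that lift the handled glue pot off the warmer and stand it gently on the cork trivet, wholly on the cork and upright all the way. Leave the two horns, the tape dispenser and the mallet where they are.

Things in the scene. Friction and masses are not known exactly. Their poses are not given: they have to be found in the camera images.
- board: Pale wooden carving board, fixed to the bench, 270 (x) x 280 (y) x 22 mm. Origin: centre of its underside (bench level); z up, top at +22 mm. Its -x edge is the robot's side. May be turned by about 6 degrees.
- scrap_box: Open plywood scrap box, fixed, 190 (x) x 165 (y) mm outside, 90 mm high, walls and floor 7 mm, inside 176 x 151 mm. Origin: centre of its underside. Five offcuts fit if spread out; heaped in one spot they may stand above the rim. It and the trivet may change sides of the board from start to start.
- scrap_box_in (a point): Centre of the scrap box's inner floor, 7 mm above the bench; axes as the box.
- trivet: Round cork trivet with a dark rim, fixed, 150 mm across, 12 mm thick. Origin: centre of its underside; top at +12 mm.
- warmer: Grey electric glue warmer, fixed, 170 mm wide (y), from x = -145 to +125 mm, top of its case 55 mm above the bench. Origin at bench level. Round dark steel plate 140 mm across centred at x = +35 mm, its top 63 mm above the bench; black dial panel at the -x end, which looks towards the robot.
- plate (a point): Centre of the top of the warmer's steel plate, where the pot stands at the start.
- dial (a joint): Warmer's red dial, rad: 0 = off, at its stop; reads 0.7 to 1.3 at the start; grows clockwise seen from above (to 1.6), so turn it anticlockwise to off. Light friction; stays where left. Its grip is an upright bar 42 mm long, 14 mm thick, from 69 to 99 mm above the bench; at 0 it lies along the warmer's x, its white pointer towards -x at the white off mark.
- dial_grip (a point): Point on the dial's vertical axis (x = -95 mm on the warmer), 92 mm above the bench: the height to grip.
- pot: Lidded steel glue pot, copper band, 102 mm across at the rim, 97 mm high without handle, 0.4 to 0.75 kg. Origin: centre of its underside; z up. A stiff stirrup handle rises over the lid in the pot's y-z plane, 114 mm wide; its round wooden grip runs along y, 18 mm thick, 72 mm long, axis 152 mm above the underside, 37 mm clear of the lid knob.
- pot_handle (a point): Middle of the pot's wooden handle grip; the grip runs along y.
- mask: Small unfinished wooden ogre mask, 150 mm long (x; chin at -x, brow at +x), 126 mm wide over its ears, flat back, about 0.32 kg. Origin: centre of its back; z points out of the face. The nose, to grip by, is a block centred on the origin: 32 mm wide (y), 54 mm long (x), 54 to 90 mm above the back; nostrils bulge at its chin end, up to 65 mm.
- mask_chin (a point): Chin end of the mask, 75 mm from its origin along -x, 17 mm above the back.
- offcut_a: Sawn block of cedar with a bark strip, 85 (x) x 40 (y) x 34 (z) mm. Offcuts lie on the board at the start; 3 to 5 of the five are present. Origin of each: centre of its underside.
- offcut_b: Stepped cedar offcut, 80 (x) x 46 (y) mm, 38 mm high at its +x end and 20 mm at its -x half. Origin: centre of the underside.
- offcut_c: Reddish stepped half-round offcut, 78 (x) x 48 (y) mm below, narrowing upward to 36 mm (above 16 mm) and 20 mm (above 26 mm), 32 mm high. Origin: centre of the underside.
- offcut_d: Wedge-shaped cedar offcut, 84 (x) x 36 (y) mm, 18 mm thick at -x rising to 36 mm at +x. Origin: centre of the underside.
- offcut_e: Reddish notched offcut, 84 (x) x 44 (y) mm, 36 mm high, 20 mm over the last 24 mm at -x. Origin: centre of the underside.
- horn_a: Carved pale wooden horn lying beyond the board, 120 mm long, 38 mm thick, to be left alone.
- horn_b: The second horn, alike, to be left alone.
- tape: Blue tape dispenser, 150 x 56 x 98 mm, to be left alone.
- mallet: Wooden mallet, head 64 x 105 x 64 mm, handle 150 mm, to be left alone.
There are look-alikes about, which are no part of the job. What is shaped like the offcut_b but blue or purple is not meant. What is shaped like the offcut_a but green or purple is not meant.

How it is judged:
By the outcome, as a careful person would: the job done as asked, in the order asked, and still so for the second after the job is handed in, with the robot touching nothing.
Of offcut_a, offcut_b, offcut_c, offcut_d, offcut_e only 3 to 5 are there at a start; the rules pass over those that are not, and their reading is None.
At some moment in a run one of offcut_a, offcut_b, offcut_c, offcut_d, offcut_e, mask may be knocked a few centimetres aside while the robot is not near it.
It also fails if it takes over 210 s, if anything falls off the work surface, if the arm or the gripper's body presses on something with over 40 N, if the wrist force passes 120 N, or if a joint passes its speed limit or range.

## Working session

There is one attempt and no reset: what is moved stays moved. The work goes in short steps, each a Python script; the robot and the scene stay as the last script left them, time stands still between calls to the robot, and variables do not carry over. Pictures are saved under pics/ and viewed, at most 14 in all, crops included, and the job is handed in when it is done.

```bash
ls; mkdir -p pics
cat > h.py <<'E'
import numpy as np, cv2
from cell import arm, kin, readout, optics, job
def snap(name,f=None):
    c=optics.get_calibration(name); im=optics.read_camera(name)
    if f: cv2.imwrite('pics/'+f,im[:,:,::-1])
    return im,c
def ray(c,u,v):
    K=np.array(c['camera_matrix']);k=c['k1']
    d=np.array([(u-K[0,2])/K[0,0],(v-K[1,2])/K[1,1]]);s=d.copy()
    for _ in range(20): s=d/(1+k*(s@s))
    P=np.array(c['pose']); return P[:3,3],P[:3,:3]@np.array([s[0],s[1],1])
def onz(c,u,v,z):
    o,d=ray(c,u,v); return o+d*(z-o[2])/d[2]
def px(c,p):
    P=np.array(c['pose']);q=P[:3,:3].T@(np.array(p)-P[:3,3]);s=q[:2]/q[2]
    s=s*(1+c['k1']*(s@s));K=np.array(c['camera_matrix']);return K[0,0]*s[0]+K[0,2],K[1,1]*s[1]+K[1,2]
E
python3 - <<'E'
from h import *
for n in ('top','scene'):
    im,c=snap(n,n+'1.png'); print(n,np.round(c['pose'],3).tolist(),np.round(c['camera_matrix'],1).tolist(),c['k1'])
s=readout.sense(); print(s['time'],s['orientation'],s['wrist_force'])
c=optics.get_calibration('wrist');print(np.round(c['pose'],3).tolist(),np.round(c['camera_matrix'],1).tolist(),c['k1'])
E
```

```text
pics
top [[0.018, -0.996, 0.088, 0.443], [-1.0, -0.018, -0.004, 0.014], [0.005, -0.088, -0.996, 1.581], [0.0, 0.0, 0.0, 1.0]] [[496.1, 0.0, 278.0], [0.0, 496.1, 219.3], [0.0, 0.0, 1.0]] -0.04850740682093671
scene [[-0.812, 0.392, -0.433, 0.991], [0.584, 0.529, -0.616, 0.6], [-0.012, -0.753, -0.658, 0.769], [0.0, 0.0, 0.0, 1.0]] [[385.5, 0.0, 277.2], [0.0, 385.5, 206.5], [0.0, 0.0, 1.0]] -0.09621815474612265
0.1 [-1.79921616e+02 -5.66459118e-03  2.19885313e+01] [-0.00620893 -0.32632545  0.35006921]
[[0.375, -0.887, -0.271, 0.265], [-0.927, -0.359, -0.108, -0.458], [-0.001, 0.292, -0.957, 0.373], [0.0, 0.0, 0.0, 1.0]] [[325.2, 0.0, 279.8], [0.0, 325.2, 209.3], [0.0, 0.0, 1.0]] -0.07103453609215377
```

View pics/top1.png

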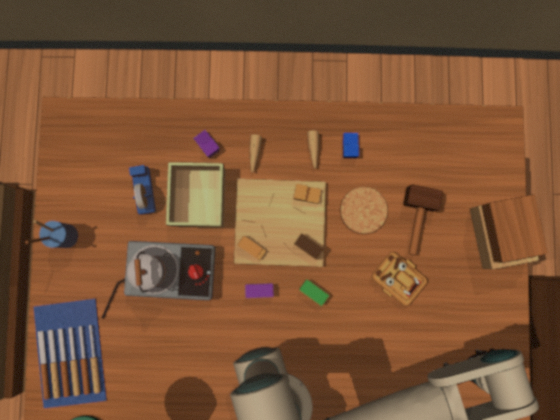

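View pics/scene1.png

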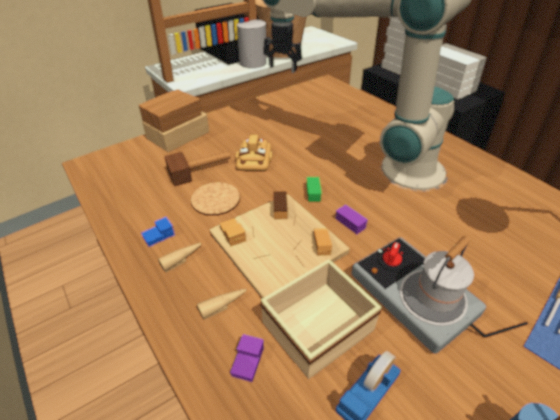

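The top view shows the board at (281,222) with three offcuts at (307,194), (252,248) and (309,246). The box is at (195,194), the trivet at (363,210), the mask at (400,278), the dial at (196,272) and the pot at about (150,270). Next I'll use the wrist camera for close-ups.

```bash
python3 - <<'E'
from h import *
c=optics.get_calibration('top')
for n,u,v,z in [('board',281,222,.022),('o1',307,194,.05),('o2',252,248,.05),('o3',309,246,.05),('box',195,194,.09),('triv',363,210,.012),('mask',403,280,.08),('dial',196,272,.099),('plate',148,270,.063),('hand',140,272,.215)]:
    print(n,np.round(onz(c,u,v,z),3))
# views
def view(p,yaw,f):
    arm.move_ptp(p,[180,0,yaw]); im,c=snap('wrist',f); np.save('pics/'+f+'.npy',im); 
    import pickle; pickle.dump(c,open('pics/'+f+'.pkl','wb'))
    print(f,np.round(c['pose'][:3,3],3),np.round(c['pose'][:3,2],3),readout.sense()['time'])
view([.42,-.02,.30],0,'w_board.png')
view([.36,-.30,.30],0,'w_mask.png')
view([.33,.28,.36],0,'w_warm.png')
E
python3 - <<'E'
import cv2,numpy as np
a=[cv2.imread(f'pics/w_{n}.png') for n in('board','mask','warm')]
print([x.shape for x in a])
E
```

```text
board [ 0.573 -0.002  0.022]
o1 [ 0.659 -0.081  0.05 ]
o2 [0.488 0.087 0.05 ]
o3 [ 0.498 -0.089  0.05 ]
box [0.648 0.261 0.09 ]
triv [ 0.617 -0.263  0.012]
mask [ 0.399 -0.373  0.08 ]
dial [0.413 0.249 0.099]
plate [0.415 0.402 0.063]
hand [0.412 0.385 0.215]
w_board.png [ 0.494 -0.02   0.442] [-0.292 -0.    -0.956] 2.0417
w_mask.png [ 0.435 -0.299  0.443] [-0.291 -0.    -0.957] 3.2
w_warm.png [0.405 0.28  0.502] [-0.292 -0.    -0.956] 5.35
[(420, 560, 3), (420, 560, 3), (420, 560, 3)]
```

Run:
```python
from h import *
import pickle
def view(p,yaw,f):
    arm.move_ptp(p,[180,0,yaw]); im,c=snap('wrist',f)
    pickle.dump((im,c),open('pics/'+f+'.pkl','wb'))
view([.43,.33,.34],0,'w_warm2.png')
view([.59,0.0,.28],0,'w_board2.png')
view([.42,-.33,.28],0,'w_mask2.png')
print(readout.sense()['time'])
```

```text
8.8
```

View pics/w_board2.png

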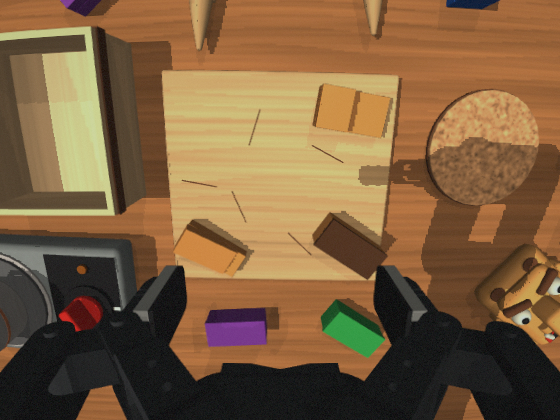

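View pics/w_mask2.png

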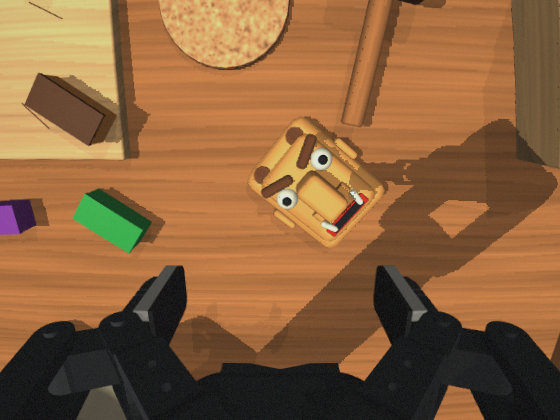

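View pics/w_warm2.png

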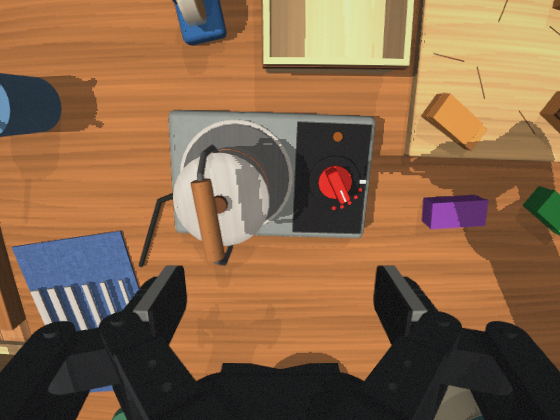

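The offcuts are a (bark-topped block, ~(350,245)), b (stepped, ~(350,110)) and d (wedge, ~(210,248)). The mask lies face up, mouth and chin to the lower right. The dial pointer is at lower right and its off mark at (362,182). The pot's handle runs roughly along world x. Next I'll look straight down on each object.

```bash
cat >> h.py <<'E'
import pickle
def over(x,y,f,z=.28):
    "camera straight above (x,y)"
    arm.move_ptp([x-.074,y,z],[180,0,0]); im,c=snap('wrist',f)
    if f: pickle.dump((im,c),open('pics/'+f+'.pkl','wb'))
    return im,c
E
python3 - <<'E'
from h import *
A=[]
for n,x,y,z in [('b',.659,-.081,.05),('d',.488,.087,.05),('a',.498,-.089,.05),('m',.40,-.37,.09)]:
    im,c=over(x,y,'o_'+n+'.png'); u,v=map(int,px(c,[x,y,z])); print(n,u,v)
    v=min(v,420-75); cr=im[v-75:v+75,u-100:u+100]; A.append(cv2.resize(cr,(400,300),interpolation=cv2.INTER_CUBIC)); print('crop origin',u-100,v-75,'hsv ctr',cv2.cvtColor(cr,cv2.COLOR_RGB2HSV)[75,100])
M=np.vstack([np.hstack(A[:2]),np.hstack(A[2:])]); cv2.imwrite('pics/mont.png',M[:,:,::-1]); print(readout.sense()['time'])
im,c=pickle.load(open('pics/w_board2.png.pkl','rb'))
P=[onz(c,u,v,.022)[:2] for u,v in [(163,71),(399,76),(245,277),(340,280)]]; print('board',np.round(P,3))
# box rim outer
P=[onz(c,u,v,.09)[:2] for u,v in [(95,27),(125,213)]]; print('box -y edge',np.round(P,3))
# trivet
P=[onz(c,u,v,.012)[:2] for u,v in [(427,148),(540,148),(483,90),(483,205)]]; print('triv',np.round(P,3))
E
```

```text
b 279 110
crop origin 179 35 hsv ctr [ 14 166 135]
d 279 111
crop origin 179 36 hsv ctr [ 16 163 229]
a 280 111
crop origin 180 36 hsv ctr [ 11 136  88]
m 281 112
crop origin 181 37 hsv ctr [ 22 141 224]
12.975
board [[ 0.71   0.138]
 [ 0.705 -0.138]
 [ 0.444  0.05 ]
 [ 0.44  -0.082]]
box -y edge [[0.745 0.179]
 [0.558 0.171]]
triv [[ 0.621 -0.185]
 [ 0.624 -0.341]
 [ 0.693 -0.249]
 [ 0.546 -0.274]]
```

View pics/mont.png

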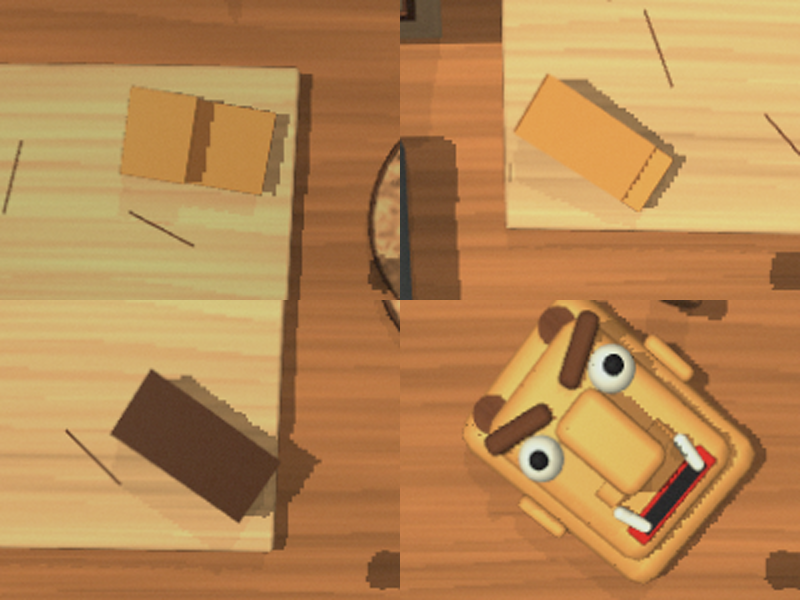

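The close-ups confirm offcut b's high half is to the left and a's outline is clean. The wedge d is thick at its left end, going by the shadow. The mask's nose is centred near crop (612,440), with the chin to the lower right. I'll compute poses, then pick the offcuts, checking each against its earlier crop first.

```bash
cat > plan.py <<'E'
from h import *
def pts(n,o,q):
    c=pickle.load(open(f'pics/o_{n}.png.pkl','rb'))[1]
    return [onz(c,o[0]+u/2,o[1]+v/2,z)[:2] for u,v,z in q]
def fit(P):  # P: +x end pair, -x end pair
    a=(P[0]+P[1])/2; b=(P[2]+P[3])/2; d=a-b
    return (a+b)/2, np.degrees(np.arctan2(d[1],d[0])), np.linalg.norm(d), np.linalg.norm(P[0]-P[1])
O={'b':fit(pts('b',(179,35),[(130,87,.06),(121,175,.06),(276,113,.042),(262,194,.042)])),
'd':fit(pts('d',(179,36),[(147,74,.058),(115,130,.058),(272,155,.040),(240,210,.040)])),
'a':fit(pts('a',(180,36),[(151,70,.056),(111,134,.056),(279,162,.056),(240,222,.056)])),
'm':fit(pts('m',(181,37),[(190,88,.09),(158,130,.09),(265,150,.09),(235,192,.09)]))}
E
python3 -c "
from plan import *
for k,v in O.items(): print(k,np.round(v[0],4),np.round(v[1:],3))"
```

```text
b [ 0.6636 -0.0802] [8.1519e+01 7.9000e-02 4.6000e-02]
d [0.4921 0.0899] [5.801e+01 8.100e-02 3.300e-02]
a [ 0.4993 -0.0863] [5.5789e+01 8.4000e-02 3.9000e-02]
m [ 0.4046 -0.3756] [5.1999e+01 4.8000e-02 2.5000e-02]
```

```bash
cat > offc.py <<'E'
from plan import *
BOX=np.array([.648,.2595]); BY=2.4
R=lambda a:np.array([[np.cos(np.radians(a)),-np.sin(np.radians(a))],[np.sin(np.radians(a)),np.cos(np.radians(a))]])
VP={'b':(.659,-.081),'d':(.488,.087),'a':(.498,-.089),'m':(.40,-.37)}
def moved(n):
    old=pickle.load(open(f'pics/o_{n}.png.pkl','rb'))[0]; im,_=over(*VP[n],None)
    d=np.abs(im[60:165,205:355].astype(int)-old[60:165,205:355]).max(2)>40
    print(n,'diff',round(d.mean(),3)); return d.mean()>.04,im
def pick(n,off,z=.026):
    p,y=O[n][:2]; p=p+R(y)@[off,0]
    arm.gripper_to(.075); arm.move_ptp([*p,.12],[180,0,y])
    hit=arm.line_to([*p,z],feed=.1,until_force=12)
    arm.gripper_to(0,grasp_force=50); s=readout.sense()
    print(n,'hit',hit,'w',round(s['width'],4),'f',s['grasp_force'],'z',s['position'][2])
    arm.line_to([*p,.22],feed=.2); return readout.sense()['width']
def drop(bx,off,z):
    q=BOX+R(BY)@[bx,off]   # tool +x is box +y
    arm.move_ptp([*q,.22],[180,0,BY+90]); arm.line_to([*q,z],feed=.15,until_force=12)
    w=readout.sense()['width']; arm.gripper_to(w+.014); arm.line_to([*q,.22],feed=.25)
    s=readout.sense();print('dropped',w,'t',s['time'],np.abs(s['wrist_force']).max())
E
python3 - <<'E'
from offc import *
for n,off,bx,z in [('b',.016,.042,.06),('d',.010,-.042,.06),('a',0,0,.085)]:
    m,im=moved(n)
    if m: cv2.imwrite('pics/mv_%s.png'%n,im[:,:,::-1]); print('MOVED'); break
    w=pick(n,off)
    if w<.02: print('missed'); break
    drop(bx,off,z)
E
```

```text
b diff 0.0
b hit False w 0.0455 f 52.69529365003109 z 0.026908958620759885
dropped 0.04557990742179904 t 22.15 0.39278543279135686
d diff 0.025
d hit False w 0.0353 f 52.16553032398224 z 0.02662195021070206
dropped 0.03500769441358806 t 30.5 0.5407047462619755
a diff 0.002
a hit False w 0.0393 f 52.313531041145325 z 0.02667048510260384
dropped 0.03923175543912389 t 39.3667 0.9800541995426894
```

Run:
```python
from offc import *
im,c=over(.64,.12,'chk.png',.33)
m,im=moved('m'); print(m, readout.sense()['time'])
if m: cv2.imwrite('pics/mvm.png',im[:,:,::-1])
```

```text
m diff 0.039
False 42.7333
```

View pics/chk.png

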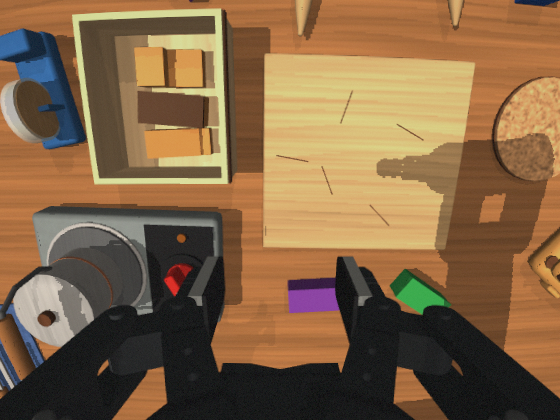

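The three offcuts lie flat in the box and the board is clear, with corners at (265,54), (474,63), (447,250) and (263,248). I'll refine the board pose and check the mask for a shift.

Run:
```python
from offc import *
c=pickle.load(open('pics/chk.png.pkl','rb'))[1]
P=np.array([onz(c,u,v,.022)[:2] for u,v in [(265,54),(474,63),(447,250),(263,248)]]);print(np.round(P,3),P.mean(0))
for i,j in [(0,1),(3,2)]: d=P[i]-P[j]; print('ydir',np.linalg.norm(d),np.degrees(np.arctan2(-d[0],d[1])))
for i,j in [(0,3),(1,2)]: d=P[i]-P[j]; print('xdir',np.linalg.norm(d),np.degrees(np.arctan2(d[1],d[0])))
old,c0=pickle.load(open('pics/o_m.png.pkl','rb')); im,c1=over(*VP['m'],'m2.png')
g=lambda a:cv2.cvtColor(a[37:187,181:381],cv2.COLOR_RGB2GRAY).astype(np.float32)
print(cv2.phaseCorrelate(g(old),g(im)),c0['pose'][:3,3]-c1['pose'][:3,3])
# trivet rim: overhead
im,c=over(.619,-.263,'triv.png',.28); print(np.round(px(c,[.619,-.263,.012])))
# warmer overhead
over(.413,.249,'dial.png',.33); over(.413,.39,'pot.png',.33); print(readout.sense()['time'])
A=[cv2.imread('pics/%s.png'%n)[0:230,100:460] for n in('triv','dial','pot','m2')]
cv2.imwrite('pics/mont2.png',cv2.resize(np.vstack([np.hstack(A[:2]),np.hstack(A[2:])]),(800,511),interpolation=cv2.INTER_CUBIC))
```

```text
[[ 0.71   0.14 ]
 [ 0.705 -0.135]
 [ 0.438 -0.136]
 [ 0.442  0.146]] [0.57364679 0.00342819]
ydir 0.27513222425018086 -1.0944309170532305
ydir 0.28190360817100335 -0.8321184098891924
xdir 0.26845911843134157 -1.233892453833834
xdir 0.2672376830821024 0.21673651141278463
((-0.7581147983645309, -0.605756521342542), 1.0427042101542154) [0.00054082 0.0008332  0.00017466]
[279. 110.]
46.7583
```

View pics/mont2.png

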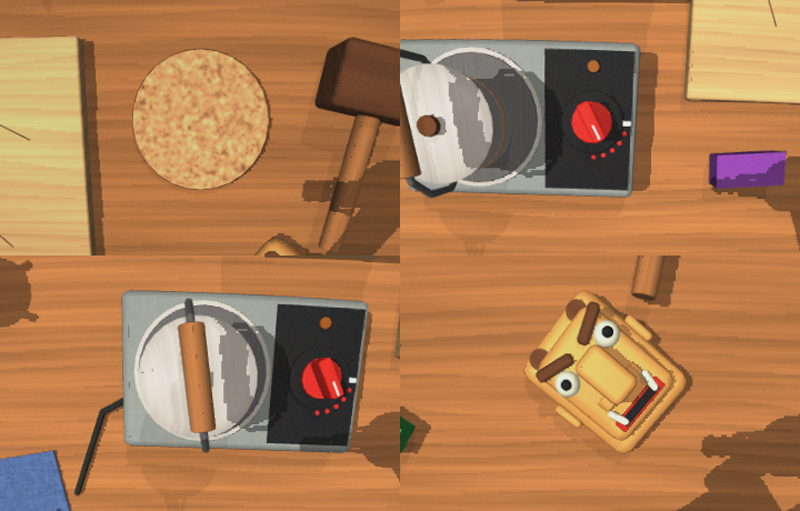

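Run:
```python
from offc import *
c=pickle.load(open('pics/triv.png.pkl','rb'))[1]
print('triv',onz(c,100+200.5/1.1111,119/1.1111,.012),[round(float(np.ptp([onz(c,100+a/1.111,b/1.111,.012)[k] for a,b in q])),4) for k,q in ((1,((133,119),(268,119))),(0,((200,48),(200,190))))])
c=pickle.load(open('pics/pot.png.pkl','rb'))[1]
f=lambda u,v,z:onz(c,100+u/1.1111,(v-255.5)/1.1111,z)[:2]
W=np.array([f(u,v,.055) for u,v in[(123,291),(368,302),(357,451),(126,443)]]);print(np.round(W,3))
yw=(W[0]+W[3]-W[1]-W[2])/2; L=np.linalg.norm(yw); ax=yw/L; cen=W.mean(0)
print('len',L,'yaw',np.degrees(np.arctan2(ax[1],ax[0])),[np.linalg.norm(W[0]-W[3]),np.linalg.norm(W[1]-W[2])])
org=cen+.010*ax; print('dial',org-.095*ax,'plate',org+.035*ax)
h=[f(*q,.215) for q in((193.5,322),(203,432))]; print('handle',np.mean(h,0),np.linalg.norm(h[0]-h[1]),np.degrees(np.arctan2(*(h[0]-h[1])[::-1])))
im,c=pickle.load(open('pics/dial.png.pkl','rb'))
u,v=px(c,[*(org-.095*ax),.099]);print('dial px',u,v)
u0,v0=int(u)-35,int(v)-30
cv2.imwrite('pics/dz.png',cv2.resize(im[v0:v0+60,u0:u0+80],(800,600),interpolation=cv2.INTER_CUBIC)[:,:,::-1]);print(u0,v0)
```

```text
triv [ 0.62282013 -0.26434735  0.012     ] [0.1477, 0.1506]
[[0.504 0.472]
 [0.496 0.209]
 [0.332 0.204]
 [0.341 0.476]]
len 0.26765818951362325 yaw 88.18592517015368 [np.float64(0.16291434824043455), np.float64(0.1636525042441197)]
dial [0.41551106 0.25518291] plate [0.41962638 0.38511776]
handle [0.41320588 0.39141401] 0.07335282166347035 5.083097443027532
dial px 274.16718479258236 109.06456653991442
239 79
```

View pics/dz.png

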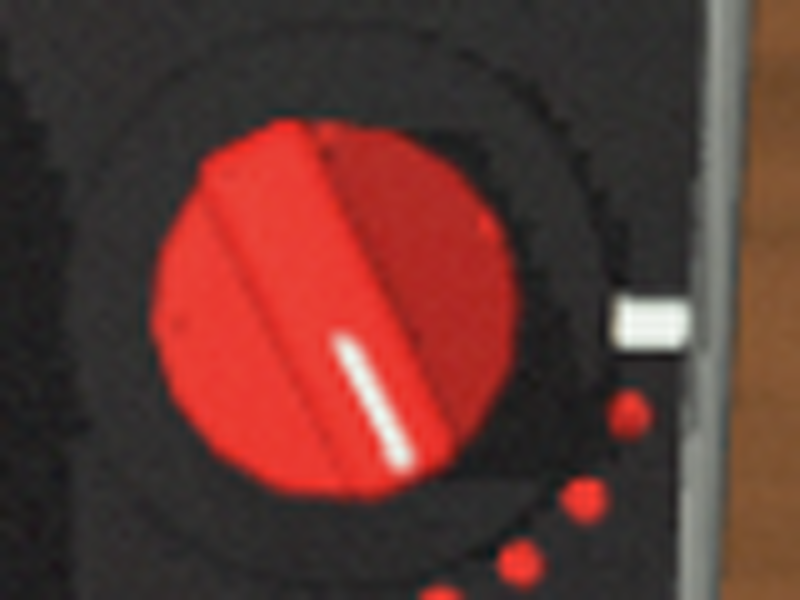

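Bar centre is at zoom (328,310), with its pointer running to (400,470) and the off mark at (652,323). That gives a reading of about 63° (1.1 rad). Mask placement comes next.

Run:
```python
from offc import *
c=pickle.load(open('pics/dial.png.pkl','rb'))[1]; print('bar',onz(c,271.8,110,.099))
m,im=moved('m')
if not m:
    p,y=O['m'][:2]; off=.004; p=p+R(y)@[off,0]; z=.062
    arm.gripper_to(.070); arm.move_ptp([*p,.16],[180,0,y])
    print(arm.line_to([*p,z],feed=.08,until_force=8))
    arm.gripper_to(0,grasp_force=60); s=readout.sense(); print(s['width'],s['grasp_force'],s['position'])
    arm.line_to([*p,.20],feed=.15); print(readout.sense()['width'])
    by=-1.; q=np.array([.574,.0025])+R(by)@[off,0]
    arm.move_ptp([*q,.20],[180,0,by]); arm.line_to([*q,z+.022+.02],feed=.15)
    arm.wait(.3); print('touch',arm.line_to([*q,z+.022-.003],feed=.03,until_force=4)); print(readout.sense()['position'])
    arm.gripper_to(.070); arm.line_to([*q,.22],feed=.15)
    over(.574,0,'mplace.png',.33); print(readout.sense()['time'])
```

```text
bar [0.41451432 0.25780261 0.099     ]
m diff 0.044
```

The diff is only slightly over the threshold, so I'll use a phase-correlation check instead and proceed.

Run:
```python
from offc import *
old,c0=pickle.load(open('pics/o_m.png.pkl','rb')); im,c1=over(*VP['m'],'m3.png')
g=lambda a:cv2.cvtColor(a[37:187,181:381],cv2.COLOR_RGB2GRAY).astype(np.float32)
sh,_=cv2.phaseCorrelate(g(old),g(im)); print(sh)
if np.hypot(*sh)<2.5:
    p,y=O['m'][:2]; off=.004; p=p+R(y)@[off,0]; z=.062
    arm.gripper_to(.070); arm.move_ptp([*p,.16],[180,0,y])
    print(arm.line_to([*p,z],feed=.08,until_force=8))
    arm.gripper_to(0,grasp_force=60); s=readout.sense(); print(s['width'],s['grasp_force'],s['position'])
    arm.line_to([*p,.20],feed=.15); print(readout.sense()['width'])
    by=-1.; q=np.array([.574,.0025])+R(by)@[off,0]
    arm.move_ptp([*q,.20],[180,0,by]); arm.line_to([*q,z+.022+.02],feed=.15)
    arm.wait(.3); print('touch',arm.line_to([*q,z+.022-.003],feed=.03,until_force=4)); print(readout.sense()['position'])
    arm.gripper_to(.070); arm.line_to([*q,.22],feed=.15)
    over(.574,0,'mplace.png',.33); print(readout.sense()['time'])
```

```text
(-0.843088187204259, -0.6872913608767277)
False
0.031140273389448987 60.6293249130249 [ 0.40728245 -0.37261398  0.06243435]
0.03153958830906731
touch True
[0.57784487 0.00249889 0.08441465]
59.1833
```

View pics/mplace.png

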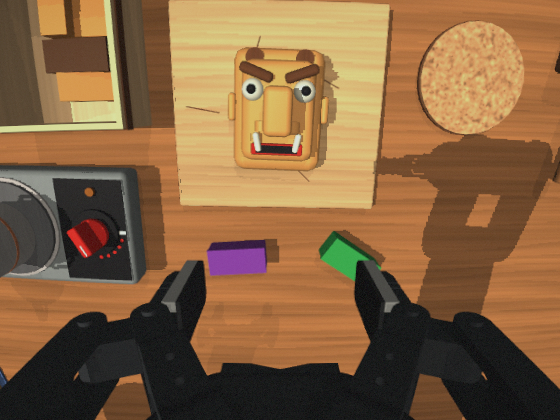

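The mask lies in the middle of the board at about (280,108), face up, with its chin toward the robot. Now the dial.

Run:
```python
from offc import *
p=np.array([.4147,.2570]); y0=-155.
arm.gripper_to(.045); arm.move_ptp([*p,.20],[180,0,y0]); print(readout.sense()['qpos'])
arm.line_to([*p,.13],feed=.15); print('hit',arm.line_to([*p,.074],feed=.05,until_force=8))
arm.gripper_to(0,grasp_force=25); s=readout.sense(); print(s['width'],s['wrist_force'],s['position'])
for y in list(np.arange(y0+9,-92,9))+[-92,-90.5]:
    arm.move_ptp([*p,.074],[180,0,y]); s=readout.sense()
    print(y,np.round(s['wrist_force'],1),np.round(s['ft_torque'],2),np.round(s['orientation'][2],1))
    if abs(s['ft_torque'][2])>1.5: break
arm.gripper_to(.045); arm.line_to([*p,.20],feed=.15)
im,c=over(.4145,.257,'dial2.png',.33); u,v=px(c,[.4145,.257,.099]); u0,v0=int(u)-35,int(v)-30
cv2.imwrite('pics/dz2.png',cv2.resize(im[v0:v0+60,u0:u0+80],(400,300),interpolation=cv2.INTER_CUBIC)[:,:,::-1]);print(readout.sense()['time'])
```

```text
[ 2.74319809e+01 -2.41675175e+00  8.92276373e+01 -2.72010745e-03
  9.31713358e+01 -8.75291689e+01]
hit False
0.01388629168524226 [-1.20262392  1.6858322   2.10132388] [0.41475385 0.25736676 0.07435765]
-146.0 [-1.7  1.8  2.5] [0.39 0.21 0.04] -146.2
-137.0 [-1.   2.4  3.9] [ 0.49  0.22 -0.  ] -137.3
-128.0 [-0.8  3.2  4.6] [0.51 0.19 0.04] -128.4
-119.0 [-1.1  3.1  4.6] [0.47 0.16 0.03] -119.4
-110.0 [-0.5  2.6  5.7] [0.55 0.1  0.07] -110.5
-101.0 [-0.2  2.9  4.7] [0.54 0.01 0.06] -101.5
-92 [-0.5  3.1  4.8] [ 0.54 -0.01  0.08] -92.6
-90.5 [0.3 2.  5.4] [ 0.53 -0.03 -0.6 ] -91.2
71.95
```

View pics/dz2.png

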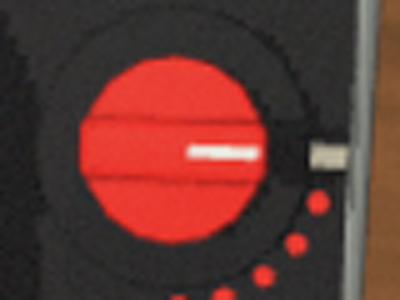

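The dial is at off: the pointer lines up with the white mark and I felt the stop. Now the pot.

Run:
```python
from offc import *
h=np.array([.4132,.3914]); y=5.1; T=np.array([.6212,-.264])
arm.gripper_to(.060); arm.move_ptp([*h,.29],[180,0,y]); print('hit',arm.line_to([*h,.196],feed=.08,until_force=8))
arm.gripper_to(0,grasp_force=90); arm.wait(.2); s=readout.sense(); print(s['width'],s['grasp_force'],s['wrist_force'],s['position'])
arm.line_to([*h,.215],feed=.03); s=readout.sense(); print('lift',s['wrist_force'],s['ft_torque'])
arm.line_to([*h,.33],feed=.10); im,c=snap('scene','carry.png')
arm.line_to([.50,.06,.33],feed=.12); arm.line_to([*T,.33],feed=.12)
arm.line_to([*T,.165],feed=.10); arm.wait(.4)
s=readout.sense(); print(s['width'],s['position'],s['orientation'],s['time'])
print('touch',arm.line_to([*T,.142],feed=.015,until_force=2)); s=readout.sense(); print(s['position'],s['wrist_force'],s['time'])
snap('scene','set.png'); snap('top','set_t.png')
```

```text
hit False
0.015559415791886532 87.57991433143616 [1.30509974 0.62856288 3.64294784] [0.4134214  0.39153989 0.19646062]
lift [-0.12142637 -0.21198594 -4.40531697] [0.02791722 0.0074162  0.02107549]
0.01512317967940867 [ 0.62119426 -0.26402195  0.16504537] [ 1.79997395e+02 -1.58641526e-03  5.09973873e+00] 85.3
touch True
[ 0.62117575 -0.26372843  0.14544501] [-1.05480489  1.86465719  5.32123229] 86.4667
```

View pics/set.png

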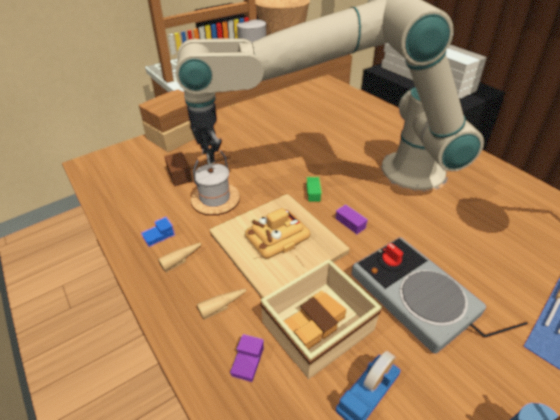

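The pot stands upright on the trivet at (212,190), and its height matches what I expected. I'll release, retreat and check.

Run:
```python
from offc import *
s=readout.sense(); arm.gripper_to(.055); p=s['position']; arm.line_to([p[0],p[1],.26],feed=.1)
arm.move_ptp([.45,-.12,.40],[180,0,0]); arm.wait(.5); a,_=snap('scene','f1.png')
arm.move_ptp([.197,-.487,.231],[180,0,22]); b,_=snap('top','f2.png')
b=b[80:320,110:470]; cv2.imwrite('pics/fin.png',np.hstack([cv2.resize(a[100:400,60:480],(400,286)),cv2.resize(b,(400,286))])[:,:,::-1]);print(readout.sense()['time'])
```

```text
91.725
```

View pics/fin.png

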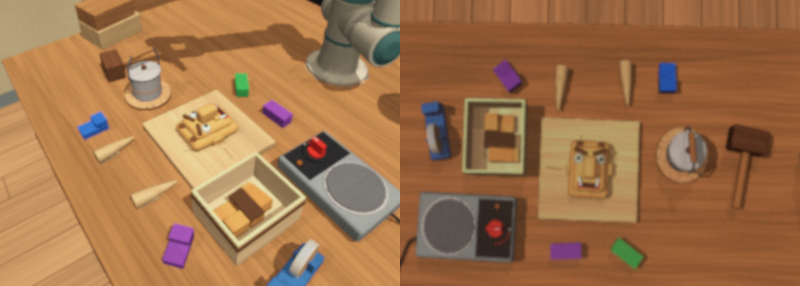

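The final views show the mask centred on the board, the pot standing inside the cork, three offcuts in the box and the dial at off. The other items look unmoved. I'm handing it in.

```bash
python3 -c "
from h import *
print(job.finish_job())"
```

```text
the job is handed in; nothing more can be done
None
```

The job is handed in after about 92 s of robot time; no verdict was returned, but the final pictures show all three offcuts that were present (a, b and d) in the scrap box, the mask face up in the middle of the board with its chin towards the robot, the dial off, and the pot upright on the cork.

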